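# Roll a sediment core up onto its logging stand

### The arm

A 7-joint arm with a two-finger parallel gripper is mounted at the origin on the work surface; the furniture and walls round the work are solid. World frame = base frame: x ahead of the robot, y to its left, z up, the work surface at z = 0. Lengths are in m, angles in degrees, forces in N, time in s.
With the tool pointing down it reaches from about 0.425 to 1.025 m from the base axis. Payload 3.6 kg.
Tool frame: the origin (TCP) lies midway between the tips of the shut fingers; the grasp point (between the pads) lies 19 mm behind it; z points along the fingers, y is the line along which they close (so a half turn about z gives the same grasp; the last joint's range is limited). The gripper opens to 85 mm and grips with 20 to 120 N. Pads are 22 mm wide; open, the fingers measure 114 mm over their backs; the gripper's body (76 mm by 85 mm) begins 54 mm behind the grasp point. The pads swing forward as they close: fully open they stand 13 mm farther back than shut.
Start: joints at [-78.008, 33.873, 2.773, 92.16, -1.908, 54.013, -1.931], TCP at [0.216, 0.692, 0.231] pointing down, gripper open.
Joint ranges: [-153.93, 153.93], [-27.13, 128.08], [-72.61, 78.16], [10.71, 143.7], [-87.88, 267.88], [4.46, 118.87], [-176.78, 176.78]. Speed limits (degrees/s): [147.25, 147.25, 180, 180, 180, 180, 180].

### API

Orientations are given as [roll, pitch, yaw] about the fixed x, y, z axes, in that order (R = Rz(yaw) Ry(pitch) Rx(roll)).
In Python, from bench import status, vision, ticket gives the robot as it stands. The module is installed in compiled form; this text tells all that it offers.
- The arm moves only by the tool servo_tool, never from a script. Its argument "motion" is a list of rows, each a list of 5 numbers: the shift along the tool's x, y, z in mm, then the turn about the tool's z in rad, then the finger opening in mm, from 0 to 85.4. In form: [[dx, dy, dz, yaw, fingers], ...]. A call has 1 to 10 rows; each row is the pose to reach, as a shift and turn from the pose commanded when the call began, along the tool's axes at that moment; what a row does not reach only later rows make up. A row lasts 1/10 s, in which the tool goes at most 50 mm and 8.59 degrees, less where a joint would pass 70% of its speed; a pose out of reach is approached as far as the arm can. A call with a gripper value outside its range is refused whole. The fingers move at their own pace and stop on an object; "grip_force" is the grip in N (left out, the last holds). Time passes only in rows, so rows that repeat a pose let the fingers close. It gives the time, the measured TCP pose, the force, the opening and the grip force at its end, in the units of the state.
- status.read_state(): the state, without advancing time (a new reading comes with each control period).
- vision.camera(name): name is "scene" or "top" or "wrist"; returns a dict with "img" (420x560x3 uint8, red, green, blue), "mtx" (3x3 intrinsics, pixels), "R" (3x3) and "t" (3): a world point X has camera coordinates R X + t; the wrist camera has in their place "hand_eye" (4x4, takes a point from camera to tool coordinates, whose origin is the TCP and whose axes are the flange's). Camera axes: x right, y down, z forward; pixel columns grow to the right and rows downward; lengths in m; the calibration is good to about 2 mm. A picture is of the moment at which its call begins: read the wrist's pose just before it. There is no depth.
- ticket.finish_job(): hands the job in; it is judged then, once.
The state is a dict: "time": time; "q": joint angles; "qvel": joint speeds; "effort": joint torques, N m; "tcp_pos": TCP position; "eef_rot": TCP orientation; "ft_force": force on the tool from outside, world axes, zero at the start; "torque": the same for the moment, N m; "gripper_width": finger opening in m; "grasp_force": force on a finger pad.
Only numpy, scipy, OpenCV 4.12 (cv2) and the standard library are available. Lean on these libraries where they do the work, as an engineer would, in place of code of your own. Each camera call takes 0.05 s, during which the arm holds its last target. There are 200 camera calls.

### The job

Get the sediment core ready for logging: with the fingertips, roll it from the bench up the sloping deck of the logging stand until it lies against the back stop and the spring catch has come up behind it, never letting it get away and roll back down. Then push it endways along the stop until its end touches the zero plate, and leave it there. The core must not be gripped, lifted or pushed hard, only rolled and slid, and the things beside the stand stay where they are.

Things in the scene. Friction and masses are not known exactly. Their poses are not given: they have to be found in the camera images.
- core: Sediment core: clear tube of brown and grey layers with white end caps, a cylinder 44 mm in diameter, 110 mm long, about 250 g, lying on the bench before the stand's low edge, roughly square to the ramp. Origin: middle of its axis, 22 mm above what it lies on. Its y axis runs along the cylinder; the frame turns as it rolls. Smooth; rolls freely.
- core_stand: Logging stand, fixed: an aluminium deck 172 mm wide, rising at 8 degrees along the stand's +x from the bench to an upright back stop. Origin: on the bench under its middle; x uphill (horizontal), y left when facing uphill, z up. Deck height (mm) = 0.1405 (x + 112). Rails 7 mm high with inner faces at y = +-62 mm guide the core from x = -83 to -14 mm; their mouths flare to +-70 mm.
- toe (a point): Middle of the deck's low edge, where its top meets the bench: stand x = -112 mm, y = 0. The core on the bench lies 33 to 56 mm before it.
- home (a point): Where the core's origin lies when it touches both the back stop (an upright face across the deck, 34 mm high, 22 mm uphill of this point) and the zero plate (upright face square to the stop at stand y = +75 mm, 34 mm high, 60 mm long). In the stand's frame x = 51, y = 20, z = 45 mm. A core just rolled up lies about 20 mm short of the plate (y near 0). The deck's other side, y = -86 mm, is open.
- lip (a point): Middle of the raised catch's uphill lip, 9.5 mm above the deck, a fixed point of the stand (x = 32 mm, y = 0, z = 30 mm).
- catch (a joint): Spring catch: steel flap in the middle of the deck, 60 mm wide, 56 mm long, hinged at its downhill end (stand x = -21 mm). 0 = raised, 0.172 rad = flush with the deck. The core rolling over it presses it down by its weight (about 1 N at the lip); it springs up behind the core within about 2 mm of the stop. Let go, the core rests on the lip, up to 3 mm off the stop.
- rack_vial_1: Small upright vial with a white cap, 22 mm in diameter, 50 mm high, on the bench right of the stand (stand x about -75, y about -140 mm); to be left alone. Origin: centre of its underside.
- petri_dish: Round clear dish, 57 mm in diameter, 16 mm high, on the bench left of the stand (stand x about -55, y about 150 mm); to be left alone. Origin: centre of its underside.
- sable_brush: Thin black brush, 164 mm long, 10 mm thick, on the bench right of the stand (stand x about 20, y about -175 mm), roughly along the slope; to be left alone. Origin: middle of its underside.
Mind the look-alikes: they are no part of the job. Leave any yellow look-alike of the core alone.

How it is judged:
By the outcome, as a careful person would: the job done as asked, in the order asked, and still so for the second after the job is handed in, with the robot touching nothing.
It also fails if it takes over 51 s, if anything falls off the work surface, if the arm or the gripper's body presses on something with over 40 N, if the wrist force passes 120 N, or if a joint passes its speed limit or range.

## Working session

There is one attempt and no reset: what is moved stays moved. The work goes in short steps, Python scripts to look and compute and a tool call to move; the robot and the scene stay as the last step left them, time stands still between calls to the robot, and variables do not carry over. Pictures are saved under pics/ and viewed, at most 12 in all, crops included, and the job is handed in when it is done.

Besides the shell and the picture viewer there is one more tool, called after "Call:" as name([rows], argument=value, ...), one row to a line, values as JSON. servo_tool: Moves the arm, as the interface text tells. Its arguments: {"type":"object","properties":{"motion":{"type":"array","items":{"type":"array","items":{"type":"number"}}},"grip_force":{"type":"number"}},"required":["motion"]}

```bash
mkdir -p pics; cat > h.py <<'E'
import numpy as np, cv2
from bench import status, vision, ticket
def save(c,n): cv2.imwrite('pics/'+n,cv2.cvtColor(c['img'],cv2.COLOR_RGB2BGR))
def ray(c,u,v,z):
    o=-c['R'].T@c['t']; d=c['R'].T@np.linalg.inv(c['mtx'])@np.array([u,v,1.])
    return o+d*(z-o[2])/d[2]
def proj(c,X):
    p=c['mtx']@(c['R']@np.array(X)+c['t']); return p[:2]/p[2]
E
python3 - <<'E'
from h import *
for n in('top','scene'):
    c=vision.camera(n); save(c,n+'0.png'); np.savez(n+'0.npz',**c); print(n,c['mtx'].round(1).tolist(),(-c['R'].T@c['t']).round(3),c['R'].round(3).tolist())
s=status.read_state(); print({k:np.round(v,3).tolist() for k,v in s.items()})
E
```

```text
top [[477.8, 0.0, 279.9], [0.0, 477.8, 206.8], [0.0, 0.0, 1.0]] [0.437 0.36  0.946] [[0.029, -1.0, 0.008], [-0.996, -0.029, -0.085], [0.085, -0.006, -0.996]]
scene [[443.6, 0.0, 281.3], [0.0, 443.6, 212.9], [0.0, 0.0, 1.0]] [ 0.102 -0.205  0.625] [[0.832, -0.555, 0.004], [-0.346, -0.525, -0.777], [0.433, 0.645, -0.629]]
{'time': 0.1, 'q': [-78.008, 33.921, 2.768, 92.231, -1.906, 54.014, -1.931], 'qvel': [0.014, -0.151, 0.002, -0.244, 0.026, 0.031, 0.001], 'effort': [0.005, -55.0, 1.553, -19.883, 0.01, 0.004, -0.0], 'tcp_pos': [0.216, 0.691, 0.23], 'eef_rot': [-179.88, 0.008, 162.656], 'ft_force': [1.039, -0.661, 0.164], 'torque': [0.004, 0.032, 0.005], 'grasp_force': 0.0, 'gripper_width': 0.086}
```

View pics/top0.png

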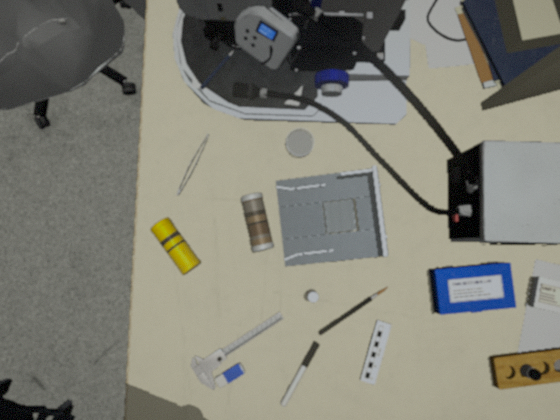

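View pics/scene0.png

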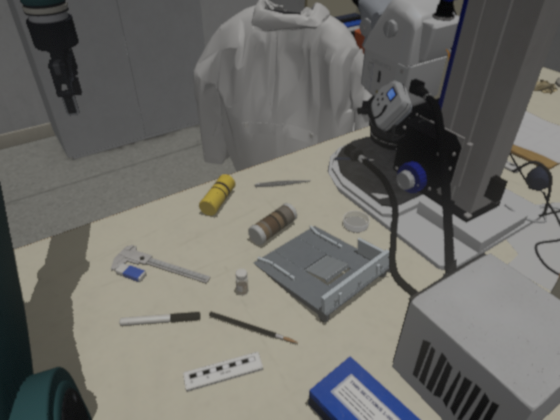

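The top view shows the core at about (257,222), with the stand's deck spanning u 277–380, v 172–265. Uphill is image right and the zero plate is at the top near (350,175). The scene view agrees. Next I'll take an enlarged crop for corner positions.

```bash
python3 - <<'E'
from h import *
c=dict(np.load('top0.npz')); im=cv2.cvtColor(c['img'],cv2.COLOR_RGB2BGR)
cv2.imwrite('pics/topc.png',cv2.resize(im[160:280,235:395],None,fx=5,fy=5,interpolation=cv2.INTER_CUBIC))
hsv=cv2.cvtColor(im,cv2.COLOR_BGR2HSV)
for p in[(257,222),(250,200),(300,215),(340,215),(220,215),(262,246)]: print(p,hsv[p[1],p[0]])
E
```

```text
(257, 222) [21 45 96]
(250, 200) [ 17  39 118]
(300, 215) [ 94  15 121]
(340, 215) [ 90  10 124]
(220, 215) [ 26  34 171]
(262, 246) [ 83   6 177]
```

View pics/topc.png

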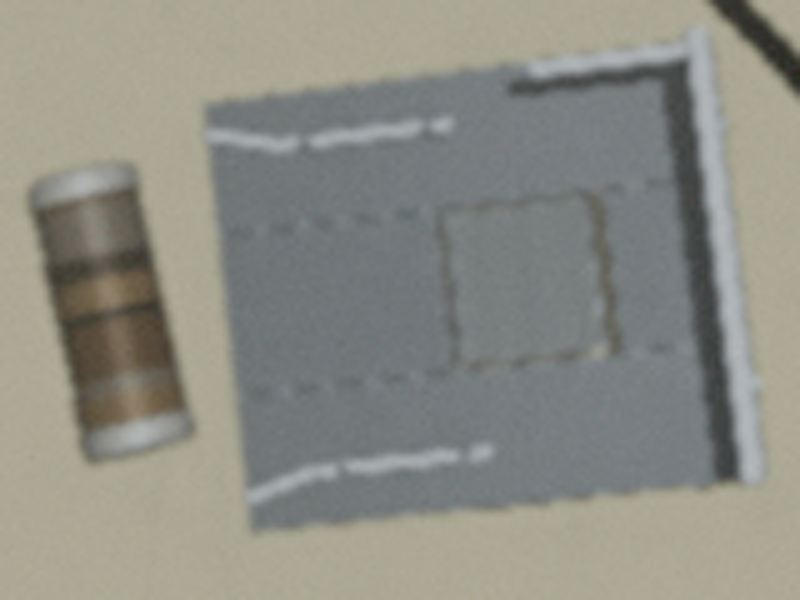

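```bash
python3 - <<'E'
from h import *
c=dict(np.load('top0.npz')); im=cv2.cvtColor(c['img'],cv2.COLOR_RGB2BGR)
f=lambda u,v:(235+(u+.5)/5-.5,160+(v+.5)/5-.5)
A=ray(c,*f(207,103),0);B=ray(c,*f(253,530),0)
print('toe corners',A,B,np.linalg.norm(A-B))
y=(A-B)/np.linalg.norm(A-B); x=np.array([y[1],-y[0],0]); toe=(A+B)/2
h=[ray(c,*f(440,212),.0128),ray(c,*f(457,368),.0128)]
l=[ray(c,*f(597,192),.030),ray(c,*f(615,353),.030)]
pl=ray(c,*f(530,68),.034+.0143)   # plate downhill end, top
st=[ray(c,*f(688,35),.06),ray(c,*f(741,480),.06)] # stop front top edge
def S(p,yw,o): 
    X=np.array([np.cos(yw),np.sin(yw)]);Y=np.array([-X[1],X[0]]); d=(p-o)[:2]; return (np.array([X@d,Y@d])*1000).round(1)
yw=np.arctan2(x[1],x[0]); o=toe+.112*x
print('yaw toe',np.degrees(yw),'yaw lip', [np.degrees(np.arctan2(*( (q[0]-q[1])[[1,0]])))-90 for q in (h,l,st)], 'o',o)
for n,q in(('hinge',h),('lip',l),('stop',st),('plate',[pl])): print(n,[S(p,yw,o) for p in q])
# core silhouette vs bench: local background difference
lab=cv2.cvtColor(im,cv2.COLOR_BGR2LAB).astype(int); roi=lab[185:260,232:282]; bg=np.median(lab[185:260,200:232].reshape(-1,3),0)
m=(np.abs(roi-bg).sum(2)>22).astype(np.uint8); m[:, :]=cv2.morphologyEx(m,cv2.MORPH_OPEN,np.ones((3,3)))
n,L,stt,ce=cv2.connectedComponentsWithStats(m)
for i in range(1,n): print(stt[i],ce[i]+[232,185])
i=L[37,25]; cn=max(cv2.findContours((L==i).astype(np.uint8),0,1)[0],key=cv2.contourArea)
r=cv2.minAreaRect(cn); bp=cv2.boxPoints(r)+[232,185]; print(r,bp)
P=[ray(c,*b,.022) for b in bp]; ctr=np.mean(P,0)
e=[np.linalg.norm(P[k]-P[(k+1)%4]) for k in range(4)]; print('core',ctr,e, 'stand',S(ctr,yw,o))
k=int(np.argmax(e)); d=P[k]-P[(k+1)%4]; print('axis dir deg',np.degrees(np.arctan2(d[1],d[0])))
for n,(X,Y) in dict(home=(51,20),pushend=(51,-75),start=(-200,0)).items():
    w=o+x*X/1000+y*Y/1000; print(n,w,np.hypot(*w[:2]))
E
```

```text
toe corners [0.57092684 0.3645299  0.        ] [0.40213762 0.34146744 0.        ] 0.1703575025785568
yaw toe -82.21958782030569 yaw lip [np.float64(-82.59049449693165), np.float64(-82.74885444261713), np.float64(-82.5554949332631)] o [0.50169444 0.24202972 0.        ]
hinge [array([-25.8,  30.8]), array([-26.2, -30.7])]
lip [array([33.6, 30.6]), array([ 33. , -31.8])]
stop [array([69.5, 83.2]), array([ 68.5, -83.9])]
plate [array([10.7, 78.7])]
[ 44   3   6  39 142] [279.45774648 203.18309859]
[   8    8   34   60 1247] [256.39615076 222.05292702]
((24.481950759887695, 36.916969299316406), (58.33318328857422, 23.7496337890625), 77.7352294921875) [[238.68231344 195.93862915]
 [261.88989258 190.89350128]
 [274.28158951 247.89530945]
 [251.07400894 252.94043732]]
core [0.48558573 0.39985579 0.022     ] [np.float64(0.046142697974460495), np.float64(0.113155627275005), np.float64(0.04568767508341092), np.float64(0.1130110672873217)] stand [-158.6    5.4]
axis dir deg 14.005280428457013
home [0.52841454 0.19420676 0.        ] 0.5629726390210015
pushend [0.43428909 0.18134596 0.        ] 0.4706308248281591
start [0.47461907 0.44018856 0.        ] 0.647324668355031
```

Call:
servo_tool([
  [-35,-17,10,0.12,50],
  [-75,-36,25,0.25,50],
  [-115,-55,40,0.38,50],
  [-155,-74,60,0.5,50],
  [-195,-93,80,0.63,50],
  [-235,-112,100,0.76,50],
  [-275,-132,115,0.9,50],
  [-315,-151,130,1.024,50],
  [-315,-151,130,1.024,50],
  [-315,-151,130,1.024,50],
])

```text
time: 1.1
tcp_pos: [0.4727, 0.452, 0.1005]
eef_rot: [-179.9, 0.1, 103.8]
ft_force: [-0.8, 0.8, -0.2]
gripper_width: 0.05
grasp_force: 0.0
```

```bash
python3 - <<'E'
from h import *
s=status.read_state(); print({k:np.round(v,4).tolist() for k,v in s.items()})
save(vision.camera('wrist'),'w1.png')
E
```

```text
{'time': 1.1, 'q': [-58.1399, 38.8897, 15.4672, 107.0579, -16.3425, 36.3093, -18.8587], 'qvel': [-2.2508, -0.8787, -3.1523, -1.0404, -0.3292, 0.1574, -0.011], 'effort': [2.2398, -51.8806, 6.2546, -13.4656, 0.1295, -0.0124, -0.0047], 'tcp_pos': [0.4727, 0.452, 0.1005], 'eef_rot': [-179.9351, 0.0968, 103.814], 'ft_force': [-0.7844, 0.8167, -0.2268], 'torque': [0.076, 0.0219, -0.0089], 'grasp_force': 0.0, 'gripper_width': 0.05}
```

View pics/w1.png

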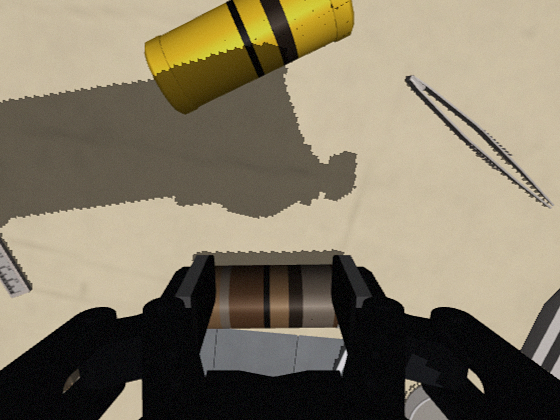

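The wrist view shows the core (u 200–345, v 265–328) parallel to the finger line, between and just uphill of the fingers. The yellow look-alike is well behind them.

Call:
servo_tool([
  [0,0,20,0,50],
  [0,0,45,0,50],
  [0,0,70,0,50],
  [0,0,85,0,50],
  [0,0,90,0,50],
  [-4,0,90,0,50],
  [-8,0,90,0,50],
  [-12,0,90,0,50],
  [-15,0,90,0,50],
  [-15,0,90,0,50],
])

```text
time: 2.15
tcp_pos: [0.4762, 0.4386, 0.012]
eef_rot: [180.0, 0.0, 103.9]
ft_force: [0.0, -0.1, -0.2]
gripper_width: 0.0499
grasp_force: 0.0
```

```bash
cat >> h.py <<'E'
YW=np.radians(-82.5); O=np.array([.5017,.2420])
SX=np.array([np.cos(YW),np.sin(YW)]); SY=np.array([-SX[1],SX[0]])
def S(p): d=np.array(p)[:2]-O; return (np.array([SX@d,SY@d])*1000).round(1)
def st():
    s=status.read_state(); print('t',round(s['time'],2),'tcp stand',S(s['tcp_pos']),'z',round(s['tcp_pos'][2]*1000,1),'relyaw',round(s['eef_rot'][2]-97.5,2),'F',np.round(s['ft_force'],2)); return s
def core(z=.022,ref=None):
    """brown/cap contents: white caps + brown layers in the top view"""
    c=vision.camera('top'); b=cv2.cvtColor(c['img'],cv2.COLOR_RGB2BGR); return c,b
E
python3 - <<'E'
from h import *
s=st(); c,b=core(); np.savez('top1.npz',**c)
cv2.imwrite('pics/t1.png',cv2.resize(b[150:290,200:400],None,fx=4,fy=4,interpolation=cv2.INTER_CUBIC))
E
```

```text
t 2.15 tcp stand [-198.2    0.4] z 12.0 relyaw 6.4 F [ 0.01 -0.05 -0.17]
```

View pics/t1.png

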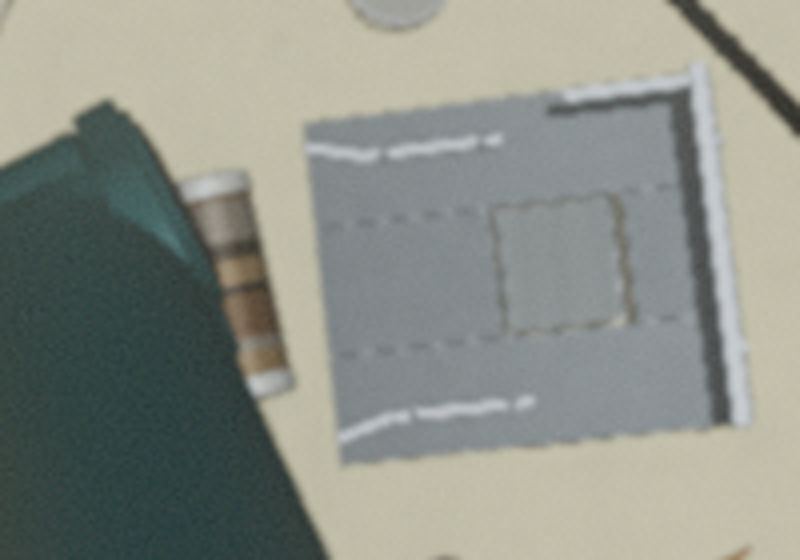

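The arm hides part of the core, but it lies undisturbed and about 6.4° skewed. A fork push alone won't square a freely rolling cylinder. I'll square it with a couple first: fingers wide open and diagonally either side of the core, then turned about its centre without gripping.

Call:
servo_tool([
  [0,0,-40,0,50],
  [0,0,-85,0,60],
  [-10,0,-90,-0.14,85],
  [-20,0,-90,-0.28,85],
  [-30,0,-90,-0.42,85],
  [-40,0,-90,-0.56,85],
  [-40,0,-90,-0.7,85],
  [-40,0,-90,-0.84,85],
  [-40,0,-90,-0.98,85],
  [-40,0,-90,-1.075,85],
])

```text
time: 3.2
tcp_pos: [0.4852, 0.4006, 0.1015]
eef_rot: [180.0, 0.0, 165.8]
ft_force: [0.3, -0.5, -0.1]
gripper_width: 0.0847
grasp_force: 0.0
```

```bash
python3 - <<'E'
from h import *
s=st(); print(s['gripper_width']); c,b=core(); save(vision.camera('wrist'),'w2.png')
E
```

```text
t 3.2 tcp stand [-159.4    4.4] z 101.5 relyaw 68.33 F [ 0.26 -0.53 -0.08]
0.0847462088137695
```

View pics/w2.png

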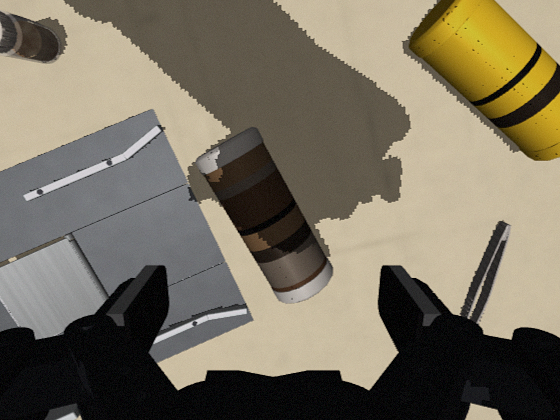

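The wrist view shows the core fully, with end-cap corners at about (197,163)/(258,130) and (280,300)/(331,270). The toe edge runs from (153,110) to (252,320), and the fingers sit clear on either side. I'll check position and skew from this view.

```bash
cat >> h.py <<'E'
from scipy.spatial.transform import Rotation as Ro
def wcam(s=None):
    s=s or status.read_state(); w=vision.camera('wrist')
    T=np.eye(4); T[:3,:3]=Ro.from_euler('xyz',s['eef_rot'],degrees=True).as_matrix(); T[:3,3]=s['tcp_pos']
    M=np.linalg.inv(T@w['hand_eye']); return dict(img=w['img'],mtx=w['mtx'],R=M[:3,:3],t=M[:3,3])
E
python3 - <<'E'
from h import *
c=wcam()
print('toe',[S(ray(c,*p,0)) for p in((153,110),(252,320))])
e1=[ray(c,197,163,.022),ray(c,258,130,.022)];e2=[ray(c,280,300,.022),ray(c,331,270,.022)]
print([S(p) for p in e1+e2]); a=np.mean(e1,0);b=np.mean(e2,0)
print('mid',S((a+b)/2),'len',np.linalg.norm(a-b),'dir',np.degrees(np.arctan2(*(b-a)[[1,0]]))-7.5)
v=e2[0]-e1[0];w=e2[1]-e1[1];print([np.degrees(np.arctan2(q[1],q[0]))-7.5 for q in(v,w)])
E
```

```text
toe [array([-111.1,  -85.9]), array([-110.3,   83.9])]
[array([-128.6,  -44.6]), array([-171.6,  -49. ]), array([-141.3,   63.8]), array([-181.9,   55.5])]
mid [-155.9    6.4] len 0.10703258193942668 dir 6.162272428431134
[np.float64(6.7002572870197135), np.float64(5.6030921903360476)]
```

Call:
servo_tool([
  [0,0,30,0,85],
  [0,0,65,0,85],
  [0,0,90,0,85],
  [0,0,98,0,85],
  [0,0,98,0.1,85],
  [0,0,98,0.2,85],
  [0,0,98,0.28,85],
  [0,0,98,0.31,85],
  [0,0,98,0.34,85],
  [0,0,98,0.37,85],
])

```text
time: 4.35
tcp_pos: [0.4855, 0.401, 0.0039]
eef_rot: [179.9, 0.0, 144.3]
ft_force: [-0.2, 0.4, 0.7]
gripper_width: 0.0852
grasp_force: 0.6
```

Call:
servo_tool([
  [0,0,0,0.025,85],
  [0,0,0,0.05,85],
  [0,0,0,0.075,85],
  [0,0,0,0.096,85],
  [0,0,0,0.096,85],
  [0,0,0,0.05,85],
  [0,0,0,-0.08,85],
  [0,0,-10,-0.2,85],
  [0,0,-50,-0.25,85],
  [0,0,-90,-0.25,85],
])

```text
time: 5.35
tcp_pos: [0.4843, 0.3995, 0.0931]
eef_rot: [-179.8, -0.1, 158.8]
ft_force: [0.5, 1.2, 0.4]
gripper_width: 0.0846
grasp_force: 0.0
```

```bash
python3 - <<'E'
from h import *
s=st(); c=wcam(s); save(c,'w3.png'); np.savez('w3.npz',**c)
E
```

```text
t 5.35 tcp stand [-158.4    3.4] z 93.1 relyaw 61.34 F [0.5  1.19 0.44]
```

View pics/w3.png

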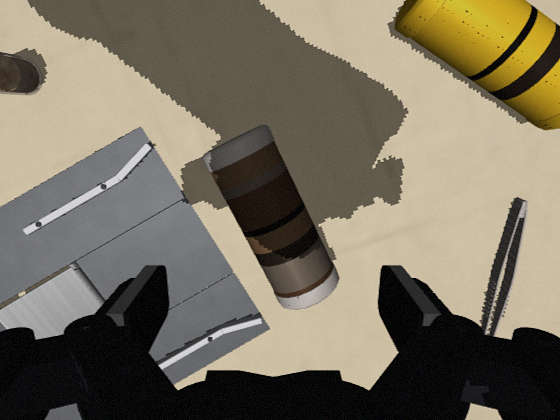

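The core lies between the fingers with corners at about (205,160), (271,127), (280,306) and (338,278). The toe edge runs (141,127)–(270,328).

```bash
python3 - <<'E'
from h import *
c=dict(np.load('w3.npz'))
print('toe',[S(ray(c,*p,0)) for p in((141,127),(270,328))])
e1=[ray(c,205,160,.022),ray(c,271,127,.022)];e2=[ray(c,280,306,.022),ray(c,338,278,.022)]
print([S(p) for p in e1+e2]); a=np.mean(e1,0);b=np.mean(e2,0)
print('mid',S((a+b)/2),'len',np.linalg.norm(a-b))
v=e2[0]-e1[0];w=e2[1]-e1[1];print([np.degrees(np.arctan2(q[1],q[0]))-7.5 for q in(v,w,b-a)])
E
```

```text
toe [array([-110.7,  -85.9]), array([-112.2,   84.2])]
[array([-141. ,  -48.6]), array([-185. ,  -46.5]), array([-133.7,   59.6]), array([-177. ,   59.5])]
mid [-159.2    6. ] len 0.10736065481870463
[np.float64(-3.841281490051945), np.float64(-4.2784806113110925), np.float64(-4.057852882092236)]
```

Skew is now −4°, which cancels the lateral offset of about 6 mm as the core rolls. Next I place the fork behind it.

Call:
servo_tool([
  [3,8,0,0.14,85],
  [6,16,0,0.28,75],
  [10,24,0,0.42,65],
  [13,32,0,0.56,55],
  [16,40,0,0.7,50],
  [20,49,0,0.84,50],
  [20,49,0,0.98,50],
  [20,49,5,1.12,50],
  [20,49,30,1.14,50],
  [20,49,50,1.14,50],
])

```text
time: 6.4
tcp_pos: [0.484, 0.4537, 0.0425]
eef_rot: [180.0, 0.0, 93.5]
ft_force: [0.5, 0.6, -0.2]
gripper_width: 0.05
grasp_force: 0.0
```

```bash
python3 - <<'E'
from h import *
s=st()
E
```

```text
t 6.4 tcp stand [-212.2   10.1] z 42.5 relyaw -4.02 F [ 0.46  0.58 -0.22]
```

Call:
servo_tool([
  [0,0,20,0,50],
  [0,0,32,0,50],
  [-5,0,32,0,50],
  [-10,0,32,0,50],
  [-13,0,32,0,50],
  [-15,0,32,0,50],
  [-17,0,32,0,50],
  [-19,0,32,0,50],
  [-21,0,32,0,50],
  [-23,0,32,0,50],
])

```text
time: 7.4
tcp_pos: [0.4857, 0.4306, 0.0114]
eef_rot: [180.0, -0.0, 93.4]
ft_force: [-0.1, -0.5, 0.0]
gripper_width: 0.0499
grasp_force: 0.1
```

```bash
python3 - <<'E'
from h import *
s=st(); c=wcam(s); save(c,'w4.png')
E
```

```text
t 7.4 tcp stand [-189.1    8.7] z 11.4 relyaw -4.1 F [-0.09 -0.48  0.03]
```

View pics/w4.png

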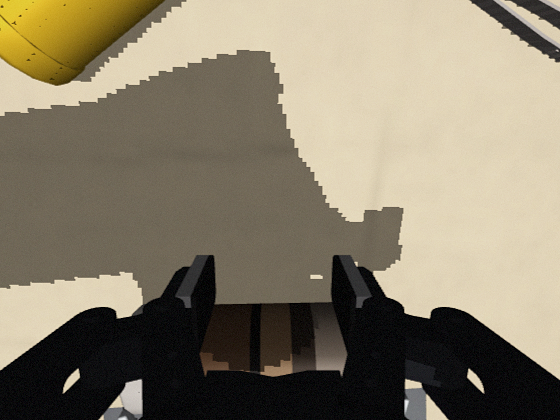

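Core's downhill edge at v≈303 is parallel to the finger line and practically in contact. Now I roll it along its own heading.

Call:
servo_tool([
  [-3,0,0,0,50],
  [-7,0,0,0,50],
  [-11,0,0,0,50],
  [-15,0,0,0,50],
  [-19,0,0,0,50],
  [-23,0,0,0,50],
  [-27,0,0,0,50],
  [-31,0,0,0,50],
  [-35,0,0,0,50],
  [-39,0,0,0,50],
])

```text
time: 8.45
tcp_pos: [0.488, 0.3913, 0.0113]
eef_rot: [180.0, 0.0, 93.4]
ft_force: [0.5, -0.0, 0.4]
gripper_width: 0.0502
grasp_force: 0.1
```

Call:
servo_tool([
  [-4,0,0,0,50],
  [-8,0,-0.7,0,50],
  [-12,0,-1.2,0,50],
  [-16,0,-1.8,0,50],
  [-20,0,-2.3,0,50],
  [-24,0,-2.9,0,50],
  [-28,0,-3.5,0,50],
  [-32,0,-4,0,50],
  [-36,0,-4.6,0,50],
  [-40,0,-5.1,0,50],
])

```text
time: 9.45
tcp_pos: [0.4904, 0.3514, 0.0165]
eef_rot: [180.0, -0.0, 93.4]
ft_force: [-0.5, 1.0, 1.0]
gripper_width: 0.0497
grasp_force: 0.6
```

```bash
python3 - <<'E'
from h import *
s=st(); c=wcam(s); save(c,'w5.png'); np.savez('w5.npz',**c); t,b=core(); save(t,'t5.png')
w=cv2.resize(c['img'][200:420,60:500],None,fx=1.2,fy=1.2); q=cv2.resize(t['img'][150:290,200:400],(528,370))
cv2.imwrite('pics/m5.png',cv2.cvtColor(np.vstack([w,q[:330]]),cv2.COLOR_RGB2BGR))
E
```

```text
t 9.45 tcp stand [-109.9    3.1] z 16.5 relyaw -4.12 F [-0.46  1.02  1.  ]
```

View pics/m5.png

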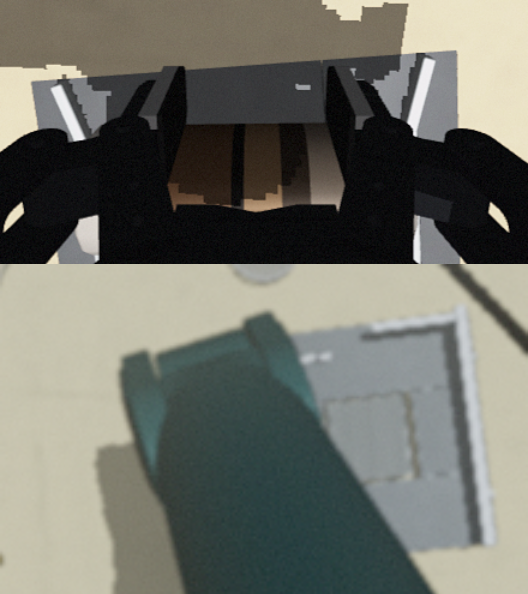

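Core is seated against both fingers, still parallel to them, centred and between the rails (top view hidden by the arm). I'll continue up the slope.

Call:
servo_tool([
  [-4,0,-0.6,0,50],
  [-8,0,-1.1,0,50],
  [-12,0,-1.7,0,50],
  [-16,0,-2.2,0,50],
  [-20,0,-2.8,0,50],
  [-24,0,-3.4,0,50],
  [-28,0,-3.9,0,50],
  [-32,0,-4.5,0,50],
  [-36,0,-5,0,50],
  [-40,0,-5.6,0,50],
])

```text
time: 10.55
tcp_pos: [0.4927, 0.3115, 0.0221]
eef_rot: [-180.0, -0.0, 93.4]
ft_force: [0.2, 1.3, 0.6]
gripper_width: 0.0499
grasp_force: 0.6
```

Call:
servo_tool([
  [-4,0,-0.6,0,50],
  [-8,0,-1.1,0,50],
  [-12,0,-1.7,0,50],
  [-16,0,-2.2,0,50],
  [-20,0,-2.8,0,50],
  [-24,0,-3.4,0,50],
  [-28,0,-3.9,0,50],
  [-32,0,-4.5,0,50],
  [-36,0,-5,0,50],
  [-40,0,-5.6,0,50],
])

```text
time: 11.55
tcp_pos: [0.4948, 0.2708, 0.0275]
eef_rot: [-180.0, 0.0, 93.4]
ft_force: [0.0, 2.2, 0.2]
gripper_width: 0.05
grasp_force: 0.7
```

Call:
servo_tool([
  [-4,0,-0.6,0,50],
  [-8,0,-1.1,0,50],
  [-12,0,-1.7,0,50],
  [-15,0,-2.1,0,50],
  [-18,0,-2.5,0,50],
  [-21,0,-2.9,0,50],
  [-24,0,-3.4,0,50],
  [-27,0,-3.8,0,50],
  [-30,0,-4.2,0,50],
  [-32,0,-4.5,0,50],
])

```text
time: 12.55
tcp_pos: [0.4969, 0.2394, 0.0321]
eef_rot: [-180.0, 0.0, 93.4]
ft_force: [0.2, 1.5, 1.0]
gripper_width: 0.0498
grasp_force: 0.6
```

```bash
cat >> h.py <<'E'
def edge(c,z,us=(225,240,300,315)):
    """row of core's downhill silhouette edge, seen between the fingers; smooth vertical gradient"""
    g=cv2.GaussianBlur(cv2.cvtColor(c['img'],cv2.COLOR_RGB2GRAY),(3,3),0).astype(int); out=[]
    for u in us:
        d=np.abs(g[242:340,u]-g[238:336,u]); v=240+int(np.argmax(d)); out.append((u,v,S(ray(c,u,v,z)).tolist()))
    return out
E
python3 - <<'E'
from h import *
c=dict(np.load('w5.npz')); print(edge(c,.027))
s=st(); c=wcam(s); save(c,'w6.png'); np.savez('w6.npz',**c); print(edge(c,s['tcp_pos'][2]+.0105))
E
```

```text
[(225, 257, [-122.7, -13.4]), (240, 256, [-122.7, -7.4]), (300, 251, [-123.1, 16.6]), (315, 274, [-112.7, 22.2])]
t 12.55 tcp stand [ 2.  -5.1] z 32.1 relyaw -4.13 F [0.25 1.54 1.  ]
[(225, 301, [8.9, -23.7]), (240, 301, [9.3, -17.5]), (300, 302, [11.5, 7.3]), (315, 270, [-2.5, 14.1])]
```

Call:
servo_tool([
  [-2,0,-0.3,0,50],
  [-4,0,-0.6,0,50],
  [-6,0,-0.8,0,50],
  [-8,0,-1.1,0,50],
  [-9,0,-1.3,0,50],
  [-10,0,-1.4,0,50],
  [-11,0,-1.5,0,50],
  [-12,0,-1.7,0,50],
])

```text
time: 13.4
tcp_pos: [0.4976, 0.2278, 0.0338]
eef_rot: [-180.0, 0.0, 93.4]
ft_force: [0.4, -0.6, -0.2]
gripper_width: 0.0499
grasp_force: 0.0
```

Call:
servo_tool([
  [-0.5,0,0,-0.01,50],
  [-1,0,-0.1,-0.02,50],
  [-1.5,0,-0.2,-0.03,50],
  [-2,0,-0.3,-0.04,50],
])

```text
time: 13.8
tcp_pos: [0.4978, 0.2259, 0.0341]
eef_rot: [180.0, -0.0, 95.7]
ft_force: [0.1, -0.9, -1.2]
gripper_width: 0.0499
grasp_force: 0.0
```

```bash
python3 - <<'E'
from h import *
s=st(); c=wcam(s); save(c,'w7.png'); np.savez('w7.npz',**c); print(edge(c,s['tcp_pos'][2]+.0105))
E
```

```text
t 13.8 tcp stand [15.4 -6. ] z 34.1 relyaw -1.77 F [ 0.13 -0.86 -1.16]
[(225, 303, [24.1, -24.3]), (240, 303, [24.2, -18.1]), (300, 302, [24.5, 6.8]), (315, 287, [17.8, 13.0])]
```

Call:
servo_tool([
  [-0.5,0,0,-0.01,50],
  [-1,0,-0.1,-0.02,50],
  [-1.5,0,-0.2,-0.03,50],
  [-2,0,-0.3,-0.03,50],
  [-2.5,0,-0.3,-0.03,50],
  [-2.5,0,-0.3,-0.03,50],
])

```text
time: 14.45
tcp_pos: [0.498, 0.2236, 0.0345]
eef_rot: [180.0, -0.0, 97.4]
ft_force: [-0.6, 1.9, 1.3]
gripper_width: 0.0502
grasp_force: 1.0
```

```bash
python3 - <<'E'
from h import *
s=st(); print(s['grasp_force']); c=wcam(s); print(edge(c,s['tcp_pos'][2]+.0105))
E
```

```text
t 14.45 tcp stand [17.8 -6.1] z 34.5 relyaw -0.11 F [-0.65  1.9   1.26]
0.9900316223502159
[(225, 299, [25.1, -24.1]), (240, 299, [25.1, -17.9]), (300, 298, [24.7, 6.9]), (315, 279, [16.0, 12.9])]
```

Call:
servo_tool([
  [-0.3,0,0,0,50],
  [-0.6,0,0,0,50],
  [-0.9,0,0,0,50],
  [-1,0,0,0,50],
])

```text
time: 14.9
tcp_pos: [0.4981, 0.2231, 0.0345]
eef_rot: [180.0, -0.0, 97.4]
ft_force: [-0.5, 4.0, 2.1]
gripper_width: 0.0498
grasp_force: 1.9
```

Call:
servo_tool([
  [-0.3,0,0,0,50],
  [-0.6,0,0,0,50],
  [-0.9,0,0,0,50],
  [-1,0,0,0,50],
])

```text
time: 15.3
tcp_pos: [0.498, 0.2229, 0.0345]
eef_rot: [180.0, -0.1, 97.5]
ft_force: [-1.8, 6.0, 2.0]
gripper_width: 0.0504
grasp_force: 2.9
```

```bash
python3 - <<'E'
from h import *
s=st(); c=wcam(s); print(edge(c,s['tcp_pos'][2]+.0105))
E
```

```text
t 15.3 tcp stand [18.5 -6.1] z 34.5 relyaw -0.02 F [-1.81  5.97  2.01]
[(225, 297, [25.0, -24.1]), (240, 297, [25.0, -17.9]), (300, 297, [25.0, 6.9]), (315, 282, [18.1, 12.9])]
```

Firmly against the stop (force rising without motion) and square. I'll back off slowly to see whether the catch holds it.

Call:
servo_tool([
  [0.7,0,0,0,50],
  [1.4,0,0,0,50],
  [2.1,0,0,0,50],
  [3,0,0,0,50],
  [4,0,0,0,50],
  [5,0,0,0,50],
  [6,0,0,0,50],
  [6,0,0,0,50],
])

```text
time: 16.15
tcp_pos: [0.4976, 0.2271, 0.0344]
eef_rot: [180.0, 0.0, 97.4]
ft_force: [-0.1, 1.0, -0.4]
gripper_width: 0.05
grasp_force: 0.0
```

```bash
python3 - <<'E'
from h import *
s=st(); c=wcam(s); save(c,'w8.png'); print(s['grasp_force'],edge(c,.045))
E
```

```text
t 16.15 tcp stand [14.2 -6. ] z 34.4 relyaw -0.12 F [-0.05  1.04 -0.37]
0.0 [(225, 305, [24.3, -24.1]), (240, 305, [24.3, -17.9]), (300, 304, [23.9, 7.1]), (315, 286, [15.6, 13.0])]
```

Call:
servo_tool([
  [1,0,0,0,50],
  [2,0,0,0,50],
  [3,0,0,0,50],
  [4,0,0,0,50],
  [4,0,0,0,50],
])

```text
time: 16.7
tcp_pos: [0.4969, 0.2316, 0.0344]
eef_rot: [180.0, -0.0, 97.4]
ft_force: [0.5, 0.1, 0.2]
gripper_width: 0.0501
grasp_force: 0.0
```

```bash
python3 - <<'E'
from h import *
s=st(); c=wcam(s); print(edge(c,.045))
E
```

```text
t 16.7 tcp stand [ 9.6 -6.1] z 34.4 relyaw -0.09 F [0.5  0.06 0.25]
[(225, 312, [23.1, -24.3]), (240, 313, [23.5, -18.0]), (300, 288, [11.9, 6.9]), (315, 276, [6.5, 12.9])]
```

The core stays put while the fingers back away, so the catch is holding. Next: lift, shut the fingers and go to the core's free end.

Call:
servo_tool([
  [0,0,-25,0,50],
  [0,0,-60,0,50],
  [0,-15,-60,0,30],
  [-5,-30,-60,0,0],
  [-10,-45,-60,0,0],
  [-20,-60,-60,0,0],
  [-30,-75,-60,0,0],
  [-38,-88,-60,0,0],
  [-38,-88,-60,0,0],
  [-38,-88,-60,0,0],
])

```text
time: 17.75
tcp_pos: [0.4152, 0.1827, 0.0946]
eef_rot: [179.9, -0.0, 97.4]
ft_force: [0.7, 1.1, -0.0]
gripper_width: -0.0001
grasp_force: 0.0
```

```bash
python3 - <<'E'
from h import *
s=st(); print(s['gripper_width']); c=wcam(s); np.savez('w9.npz',**c); t,_=core(); sc=vision.camera('scene'); np.savez('s9.npz',**sc); np.savez('t9.npz',**t)
w=cv2.resize(c['img'],None,fx=.7,fy=.7); q=cv2.resize(t['img'][150:290,235:395],(392,294)); a=np.vstack([w,q])
b=cv2.resize(sc['img'][210:330,240:400],(400,300)); z=np.zeros((a.shape[0],400,3),np.uint8); z[:300]=b
cv2.imwrite('pics/m9.png',cv2.cvtColor(np.hstack([a,z]),cv2.COLOR_RGB2BGR))
E
```

```text
t 17.75 tcp stand [ 47.5 -93.5] z 94.6 relyaw -0.12 F [ 0.73  1.08 -0.02]
-6.0657688806920476e-05
```

View pics/m9.png

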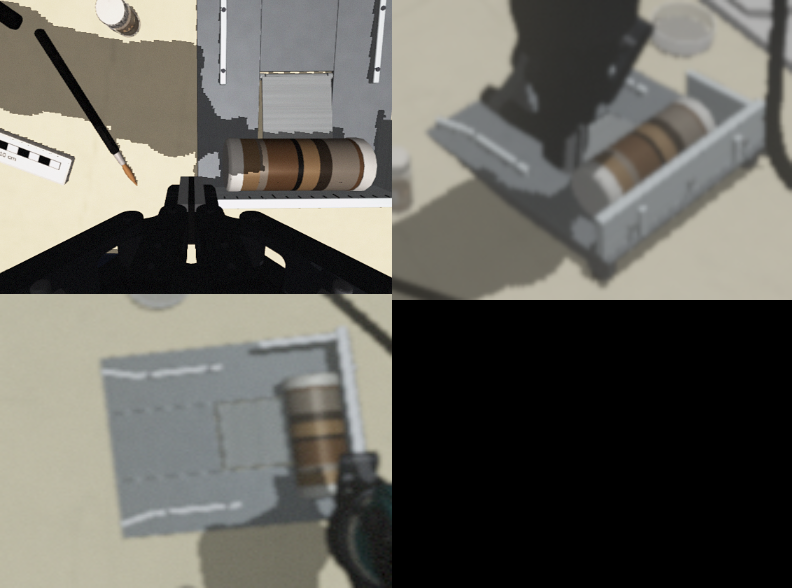

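The wrist part (0.7×) shows the core at rest against the stop, with its ends at u≈226 and 378 (full-image 323 and 540, v≈235). The raised catch is behind it. The top and scene parts agree.

```bash
python3 - <<'E'
from h import *
c=dict(np.load('w9.npz'))
for z in(.045,.06): print(z,[S(ray(c,u,v,z)) for u,v in((323,235),(540,235),(430,197),(430,271))])
t=dict(np.load('t9.npz')); g=lambda u,v:(235+u*160/392,150+(v-294)*140/294)
print([S(ray(t,*g(*p),.055)) for p in((310,378),(320,495))])
E
```

```text
0.045 [array([ 48.8, -63.1]), array([49. , 60.9]), array([26.5, -4.6]), array([71.4,  0.7])]
0.06 [array([ 43.3, -65.3]), array([43.5, 49. ]), array([ 22.8, -11.4]), array([64.1, -6.5])]
[array([44.9, 42.2]), array([ 40.3, -62.3])]
```

Call:
servo_tool([
  [0,0,25,0,0],
  [0,0,50,0,0],
  [0,0,55,0,0],
  [0,3,55,0,0],
  [0,6,55,0,0],
  [0,9,55,0,0],
  [0,11,55,0,0],
  [0,13,55,0,0],
  [0,15,55,0,0],
  [0,17,55,0,0],
])

```text
time: 18.9
tcp_pos: [0.4303, 0.1843, 0.0395]
eef_rot: [-179.9, 0.0, 97.4]
ft_force: [-2.2, -0.1, 1.7]
gripper_width: 0.0005
grasp_force: 1.0
```

Call:
servo_tool([
  [0,2,0,0,0],
  [0,4,0,0,0],
  [0,6,0,0,0],
  [0,8,0,0,0],
  [0,10,0,0,0],
])

```text
time: 19.4
tcp_pos: [0.4416, 0.1858, 0.0394]
eef_rot: [180.0, 0.0, 97.4]
ft_force: [-1.6, 1.1, 0.1]
gripper_width: -0.0001
grasp_force: 0.8
```

Call:
servo_tool([
  [0,2,0,0,0],
  [0,4,0,0,0],
  [0,6,0,0,0],
  [0,8,0,0,0],
])

```text
time: 19.8
tcp_pos: [0.4495, 0.1869, 0.0394]
eef_rot: [180.0, 0.0, 97.4]
ft_force: [-1.7, -0.2, -0.2]
gripper_width: -0.0002
grasp_force: 0.7
```

```bash
python3 - <<'E'
from h import *
s=st()
E
```

```text
t 19.8 tcp stand [ 47.9 -58.9] z 39.4 relyaw -0.11 F [-1.68 -0.21 -0.18]
```

Call:
servo_tool([
  [0,1,0,0,0],
  [0,2,0,0,0],
  [0,3,0,0,0],
  [0,4,0,0,0],
  [0,5,0,0,0],
  [0,6,0,0,0],
])

```text
time: 20.4
tcp_pos: [0.4553, 0.1876, 0.0394]
eef_rot: [180.0, -0.0, 97.4]
ft_force: [-0.5, -0.3, -1.5]
gripper_width: -0.0001
grasp_force: 0.6
```

Call:
servo_tool([
  [0,0.6,0,0,0],
  [0,1.2,0,0,0],
  [0,1.8,0,0,0],
])

```text
time: 20.7
tcp_pos: [0.4571, 0.1879, 0.0394]
eef_rot: [-180.0, 0.0, 97.4]
ft_force: [-1.1, -0.4, -0.2]
gripper_width: 0.0003
grasp_force: 0.6
```

Call:
servo_tool([
  [0,0.5,0,0,0],
  [0,1,0,0,0],
  [0,1.5,0,0,0],
])

```text
time: 21.0
tcp_pos: [0.4579, 0.188, 0.0394]
eef_rot: [-179.9, 0.0, 97.4]
ft_force: [-2.7, -0.9, 1.0]
gripper_width: 0.0
grasp_force: 1.4
```

```bash
python3 - <<'E'
from h import *
s=st()
E
```

```text
t 21.0 tcp stand [ 47.9 -50.5] z 39.4 relyaw -0.1 F [-2.65 -0.94  0.99]
```

Call:
servo_tool([
  [0,0.4,0,0,0],
  [0,0.8,0,0,0],
  [0,0.8,0,0,0],
])

```text
time: 21.3
tcp_pos: [0.4579, 0.188, 0.0393]
eef_rot: [-179.9, 0.0, 97.4]
ft_force: [-4.5, -0.8, 3.1]
gripper_width: -0.0002
grasp_force: 2.4
```

Call:
servo_tool([
  [0,0.4,0,0,0],
  [0,0.8,0,0,0],
  [0,0.8,0,0,0],
])

```text
time: 21.6
tcp_pos: [0.458, 0.1879, 0.0392]
eef_rot: [-179.8, 0.0, 97.4]
ft_force: [-6.5, -1.3, 2.4]
gripper_width: -0.0002
grasp_force: 3.0
```

The core has stopped against the plate (force rising, no movement, at the expected place). Back off, rise and check.

Call:
servo_tool([
  [0,-0.8,0,0,0],
  [0,-1.6,0,0,0],
  [0,-2.5,0,0,0],
  [0,-5,0,0,0],
  [0,-10,0,0,0],
  [0,-20,-10,0,0],
  [0,-30,-40,0,0],
  [0,-40,-70,0,0],
  [0,-45,-80,0,0],
  [0,-45,-80,0,0],
])

```text
time: 22.6
tcp_pos: [0.4155, 0.1829, 0.121]
eef_rot: [179.8, -0.1, 97.4]
ft_force: [0.6, -0.2, -0.5]
gripper_width: 0.0002
grasp_force: 0.0
```

```bash
python3 - <<'E'
from h import *
s=st(); c=wcam(s); np.savez('w10.npz',**c); t,_=core(); sc=vision.camera('scene')
a=cv2.resize(c['img'][80:300,200:560],(480,293)); q=cv2.resize(t['img'][150:290,235:395],(320,280)); b=cv2.resize(sc['img'][210:330,240:400],(400,300))
z=np.zeros((600,800,3),np.uint8); z[:293,:480]=a; z[:280,480:]=q; z[300:,:400]=b
cv2.imwrite('pics/m10.png',cv2.cvtColor(z,cv2.COLOR_RGB2BGR))
E
```

```text
t 22.6 tcp stand [ 47.4 -93.2] z 121.0 relyaw -0.08 F [ 0.57 -0.24 -0.48]
```

View pics/m10.png

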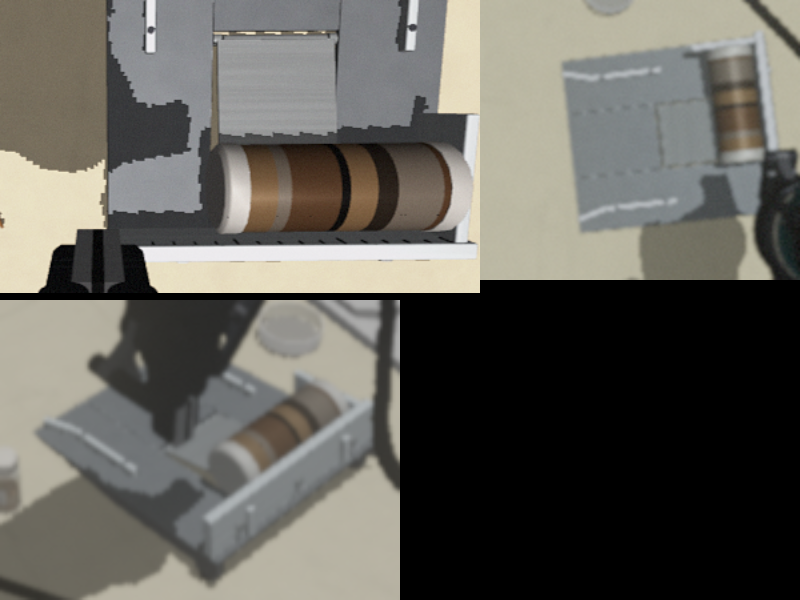

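The three views show the core parallel to the stop, with its far end against the zero plate, the catch raised behind it and the arm clear. The vial and dish are undisturbed.

```bash
python3 -c "
from bench import ticket; print(ticket.finish_job())"
```

```text
the job is handed in; nothing more can be done
None
```

The core was rolled up behind the raised catch and slid along the stop to the zero plate, the last pictures show it resting there with the arm clear, and the job is handed in after about 23 s of robot time (limit 51 s).

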